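Zero the slicer's thickness gauge on its setting plug

TASK

Stand the metal setting plug on the slicer gauge's base, between the sliding plate and the fence, and turn the handwheel clockwise by its knob until the plate definitely nips the plug against the fence: a firm touch you can feel, never a hard squeeze. Then back the wheel off so that its pointer goes back three divisions of the rim scale (45 degrees) from where it nipped, and leave the plug standing upright against the fence. Do not knock over or push about the other things.

Things in the scene. Friction and masses are not known exactly. Their poses are not given: they have to be found in the camera images.
- machine: The slicer's thickness gauge, fixed, yaw within 0.25 rad. Origin at table height; x away from the robot, y left, z up. Steel base 180 (x) x 305 (y) x 20 mm, from y -170 to +135 mm. White drive housing 150 x 150 mm, top at z 76 mm, centred at y -90 mm, handwheel on top. Towards y +100 mm an upright fence (see mouth) closes the gap.
- plate: Sliding steel plate facing the fence: 110 (x) x 10 mm, z 22 to 65 mm. Origin mid-face on the fence side; y points squarely at the fence. Rack-driven by the wheel: 12 mm towards the fence per rad clockwise; face at machine y +49.4 mm when the wheel is at 0. Gap to the fence at the start 56 to 74 mm. Each newton on the plug adds 0.22 N of push at the knob.
- gauge: Setting plug, one turned aluminium piece (0.2 to 0.33 kg), at first on the table at the left: round foot 44 mm across, 40 mm high, tapering over 4 mm to a grip stem 22 mm across that ends 82 mm above the underside. Origin: centre of its underside, z up. A firm nip is 10 to 20 N; above 26 N it is dented.
- mouth (a point): Where to set the plug down: on the base's top (20 mm above the table), in the gap, axes as the machine's. The upright fence (120 mm wide, 10 mm thick, top 65 mm above the table; round blade cover behind, to 120 mm) faces the plate 34.5 mm from here along +y, but is adjustable, up to 6.5 mm either way, not measured. It is stiffly sprung: gives 1 mm per 15 N.
- wheel_axis (a point): On the handwheel's vertical axis, at the top of its rim (95 mm above the table). Axes as the machine's. The wheel is 122 mm across; it turns on a fixed scale disc 156 mm across that has dark lines every 15 degrees (longer every 45 degrees) round its far half.
- knob (a point): On the wheel's knob, an upright black cylinder 22 mm across on the rim, 55 mm from the axis, from 95 to 144 mm above the table, free to spin on its own pin. This point is on its axis, 126 mm above the table, a good height to pinch. At wheel 0 it is on the side towards the robot.
- pointer (a point): Outer tip of the steel pointer that lies across the wheel's rim on the side opposite the knob, 75 mm from the axis, reading against the scale lines on the far side.
- wheel (a joint): Angle of the handwheel in rad, 0 when the pointer points straight away from the robot along the machine's x; positive is clockwise seen from above and closes the plate. Starts between -1.4 and -1.0; stops at -1.55 and 1.55. It nips at about 0 to 1.2. Drag 0.08 N m (about 1.5 N at the knob) keeps it where it is left, but let go under a firm nip it springs back a few degrees.
- flask: Bystander: black drinks flask, 220 mm tall; leave alone.
- jar: Bystander: glass jar with a steel lid, 100 mm tall, 68 mm wide; leave alone.
- mug: Bystander: white mug, 90 mm tall, 80 mm wide; leave alone.
- bowl: Bystander: steel bowl, 140 mm wide, 55 mm tall; leave alone.
- spatula: Bystander: spatula 260 mm long lying on the table; leave alone.
- mill: Bystander: wooden pepper mill, 150 mm tall; leave alone.
Mind the look-alikes: they are no part of the job. Of the things like the gauge, leave any that is blue; of the rest the smaller one is meant.

How it is judged:
On the way, in this order (a step that is already met when the one before it is completed fails the run):
1. the plug stands on the base between plate and fence, let go (x of gauge in the frame of machine between -0.04 and 0.04 m and y of gauge in the frame of machine between 0.045 and 0.09 m and height (world z) of gauge between 0.015 and 0.025 m and angle between gauge's own z axis and vertical below 0.1 rad and contact force between the fingers and gauge below 0.1 N), for 0.2 s.
2. the plate nips the plug against the fence with at least 8 N (contact force between plate and gauge above 8 N and contact force between each of the arm, the fingers and gauge below 0.1 N and y of gauge in the frame of machine above 0.067 m and value of joint wheel above -0.1 rad), for 0.15 s.
At the end, for the whole second after the job is handed in: The plug stands upright on the gauge's base against the fence where it was nipped, and the plate stands back from it by what 45 degrees of wheel turn gives once the sprung fence has come forward: a gap of 8.5 mm, within 3 mm (14 degrees of pointer). Wheel and plug are at rest (y of gauge in the frame of plate between 0.0275 and 0.0335 m and y of gauge in the frame of machine between 0.067 and 0.0885 m and x of gauge in the frame of machine between -0.05 and 0.05 m and height (world z) of gauge between 0.015 and 0.025 m and angle between gauge's own z axis and vertical below 0.1 rad and linear speed of gauge below 0.02 m/s and velocity of joint wheel between -0.05 and 0.05 rad/s); the robot touches nothing.
It fails at once if the plug is squeezed harder than 26 N by the plate (contact force between plate and gauge above 26 N).
It fails at once if the plug is tipped over (angle between gauge's own z axis and vertical above 0.6 rad).
It fails at once if a bystander is pushed about or knocked over (distance of any of flask, jar, mug, bowl, spatula, mill from where it was at the start of the episode above 0.03 m or angle between any of flask, jar, mug, mill's own z axis and vertical above 0.5 rad).
It also fails if it takes over 72 s, if anything falls off the work surface, if the arm or the gripper's body presses on something with over 40 N, if the wrist force passes 120 N, or if a joint passes its speed limit or range.

ROBOT

A 6-joint arm with a two-finger parallel gripper is mounted at the origin on the work surface. World frame = base frame: x ahead of the robot, y to its left, z up, the work surface at z = 0. Lengths are in m, angles in rad, forces in N, time in s.
With the tool pointing down it reaches from about 0.3 to 0.95 m from the base axis. Payload 3.1 kg.
Tool frame: the origin (TCP) lies at the very end of the fingers, on their centre line; the grasp point (between the pads) lies 19 mm behind it (grip_point_offset is the z of the grasp point in the tool frame, in m); z points along the fingers, y is the line along which they close (so a half turn about z gives the same grasp; the last joint's range is limited). The gripper opens to 85 mm and grips with 20 to 120 N. Pads are 22 mm wide; open, the fingers measure 114 mm over their backs; the gripper's body (76 mm by 85 mm) begins 54 mm behind the grasp point. The pads swing forward as they close: fully open they stand 13 mm farther back than shut.
Start: joints at [-1.343, 0.308, 1.634, -0, 1.2, -0.07], TCP at [0.183, -0.598, 0.205] pointing down, gripper open.
Joint ranges: [-3.06, 3.06], [-0.79, 1.96], [0.05, 2.63], [-1.19, 4.34], [0.05, 2.64], [-2.94, 2.94]. Speed limits (rad/s): [2.79, 2.79, 3.14, 3.14, 3.14, 3.14].

INTERFACE

Orientations are given as a unit quaternion [w, x, y, z].
In Python, from workcell import read_state, camera, camera_info, hand_in, grip_point_offset gives the robot as it stands. The module is installed in compiled form; this text tells all that it offers.
- The arm moves only by the shell command python3 -m jog 'ROWS'. ROWS is JSON, one flat list of numbers, 5 for each row, row after row: the shift along the tool's x, y, z in units of 40 mm (1.0 is 40 mm), then the turn about the tool's z in units of 5 degrees (1.0 is 5 degrees), then the finger opening in mm, from 0 to 85.4. A call has 1 to 10 rows; each row shifts and turns the commanded pose from where the row before left it, along the tool's axes as they then stand; what a row does not reach is not made up. A row lasts 1/12 s, in which the tool goes at most 41.7 mm and 7.16 degrees, less where a joint would pass 70% of its speed; a pose out of reach is approached as far as the arm can. A call is refused whole if a number of a shift passes 1 or a number of a turn 1, either way. A call with a gripper value outside its range is refused whole. The fingers move at their own pace and stop on an object; the grip force is fixed at half the most. Time passes only in rows, so rows that do not move let the fingers close. It gives the time, the measured TCP pose, the force, the opening and the grip force at its end, in the units of the state.
- read_state(): the state, without advancing time (a new reading comes with each control period).
- camera(name): name is "scene" or "side" or "wrist"; returns the picture (400x640x3 uint8, red, green, blue); there is no depth.
- camera_info(name): a dict with "mtx" (3x3 intrinsics, pixels), "dist" ([k1, k2, p1, p2, k3] as OpenCV has them; the pictures are not rectified), "R" (3x3) and "t" (3): a world point X has camera coordinates R X + t. Camera axes: x right, y down, z forward; pixel columns grow to the right and rows downward; lengths in m; the calibration is good to about 2 mm. A picture is of the moment at which its call begins: read the wrist's pose just before it. camera_info takes no time and is no camera call; for the wrist camera it gives the pose at the moment of the call.
- hand_in(): hands the job in; it is judged then, once.
The state is a dict: "time_s": time; "qpos": joint angles; "qd": joint speeds; "joint_efforts": joint torques, N m; "tcp_pos": TCP position; "tcp_rot": TCP orientation; "ft_force": force on the tool from outside, world axes, zero at the start; "moment": the same for the moment, N m; "grip_width": finger opening in m; "gripper_force": force on a finger pad.
Only numpy, scipy, OpenCV 4.12 (cv2) and the standard library are available. Lean on these libraries where they do the work, as an engineer would, in place of code of your own. Each camera call takes 0.05 s, during which the arm holds its last target. There are 200 camera calls.

## Working session

There is one attempt and no reset: what is moved stays moved. The work goes in short steps, Python scripts to look and compute and a shell command to move; the robot and the scene stay as the last step left them, time stands still between calls to the robot, and variables do not carry over. Pictures are saved under pics/ and viewed, at most 10 in all, crops included, and the job is handed in when it is done.

```bash
mkdir -p pics; python3 - <<'E'
from workcell import *
import cv2,numpy as np
s=read_state();print({k:np.round(v,3) for k,v in s.items()}, grip_point_offset)
for n in("scene","side"):
    i=camera(n);cv2.imwrite(f"pics/{n}0.png",i[:,:,::-1])
    c=camera_info(n);print(n,np.round(c["mtx"],1).tolist(),np.round(c["R"],3).tolist(),np.round(c["t"],3))
E
```

```text
{'time_s': np.float64(0.0), 'qpos': array([-1.343,  0.309,  1.635, -0.   ,  1.2  , -0.07 ]), 'qd': array([-0.   ,  0.001,  0.002, -0.   ,  0.001, -0.001]), 'joint_efforts': array([-1.0000e-03, -4.1526e+01, -2.7666e+01, -0.0000e+00,  1.0000e-02,
       -0.0000e+00]), 'tcp_pos': array([ 0.183, -0.597,  0.203]), 'tcp_rot': array([-0.001,  0.989,  0.148, -0.   ]), 'ft_force': array([-0.489,  0.521,  0.795]), 'moment': array([0.012, 0.004, 0.072]), 'gripper_force': np.float64(0.0), 'grip_width': np.float64(0.085)} -0.0187
scene [[456.2, 0.0, 316.9], [0.0, 456.2, 199.8], [0.0, 0.0, 1.0]] [[-0.576, 0.817, 0.016], [0.609, 0.443, -0.658], [-0.544, -0.369, -0.753]] [ 0.282 -0.303  1.799]
side [[480.0, 0.0, 323.6], [0.0, 480.0, 193.6], [0.0, 0.0, 1.0]] [[-0.972, -0.234, -0.006], [-0.156, 0.664, -0.731], [0.175, -0.71, -0.682]] [0.564 0.163 1.541]
```

View pics/scene0.png

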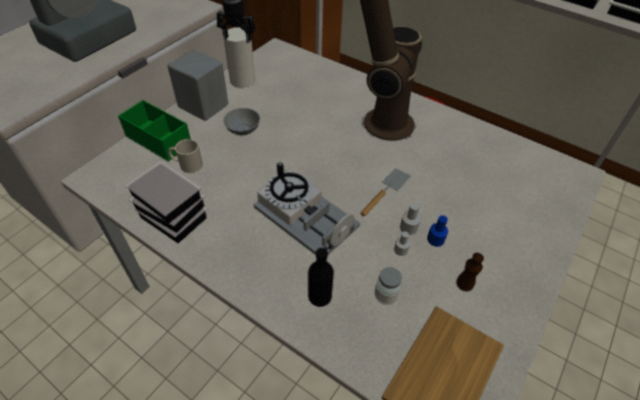

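View pics/side0.png

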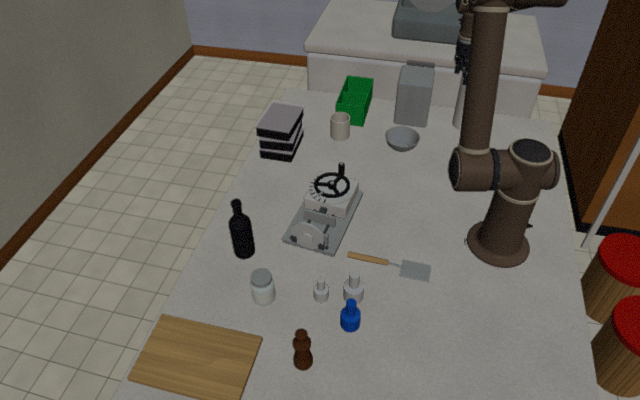

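The scene view shows the machine around (310,210). The small metal plug is near (402,244), the larger metal one near (411,219) and the blue one near (439,231). In the side view the small plug is near (321,291). I'll zoom in.

```bash
python3 - <<'E'
import cv2,numpy as np
a=cv2.imread("pics/scene0.png")[150:275,245:455]; b=cv2.imread("pics/side0.png")[155:310,270:380]
A=cv2.resize(a,None,fx=3.8,fy=3.8,interpolation=3)
cv2.imwrite("pics/ca.png",A)
B=cv2.resize(b,None,fx=3.8,fy=3.8,interpolation=3)
cv2.imwrite("pics/cb.png",B);print(A.shape,B.shape)
E
```

```text
(475, 798, 3) (589, 418, 3)
```

View pics/ca.png

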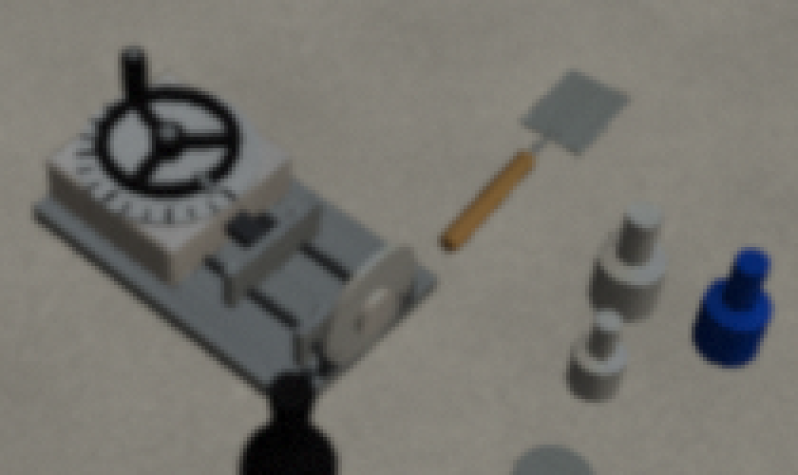

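View pics/cb.png

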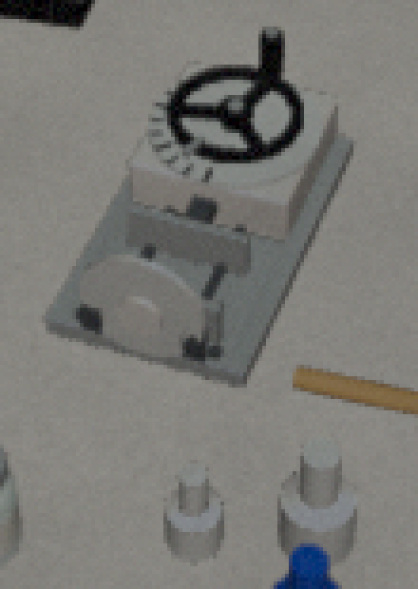

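Small plug in crop A: stem top (607,320), foot bottom about (596,386). In crop B: stem top (195,468), foot bottom about (195,546). The base corners, knob top and hub are also visible. I'll fit these by least squares.

```bash
cat > h.py <<'E'
from workcell import *
import cv2,numpy as np
from scipy.optimize import least_squares
def proj(X,c):
    return cv2.projectPoints(np.atleast_2d(np.float64(X)),cv2.Rodrigues(np.array(c["R"]))[0],np.array(c["t"],float),np.array(c["mtx"]),np.array(c["dist"],float))[0][:,0]
def onplane(uv,c,z):
    R=np.array(c["R"]);t=np.array(c["t"])
    p=cv2.undistortPoints(np.float64(uv).reshape(-1,1,2),np.array(c["mtx"]),np.array(c["dist"],float))[:,0]
    o=-R.T@t; d=np.c_[p,np.ones(len(p))]@R
    return o+d*((z-o[2])/d[:,2])[:,None]
def toolmove(dw,q):
    "world shift -> tool units of 40 mm"
    from scipy.spatial.transform import Rotation as Ro
    return Ro.from_quat([q[1],q[2],q[3],q[0]]).inv().apply(dw)/0.04
E
python3 - <<'E'
from h import *
S=camera_info("scene");D=camera_info("side")
cs=lambda p:(np.array(p)+.5)/3.8-.5+[245,150]
cd=lambda p:(np.array(p)+.5)/3.8-.5+[270,155]
for z,a,b in((.082,(607,320),(195,468)),(0,(596,386),(195,546)),):
    print("plug",z,onplane(cs(a),S,z).round(4),onplane(cd(b),D,z).round(4))
print("knobtop",onplane(cs((133,50)),S,.144).round(4),onplane(cd((272,32)),D,.144).round(4))
print("hub",onplane(cs((168,137)),S,.097).round(4),onplane(cd((236,107)),D,.097).round(4))
L=[(S,cs((38,205)),(.09,-.17,.02)),(S,cs((434,278)),(-.09,.135,.02)),(D,cd((47,325)),(.09,.135,.02)),(D,cd((243,377)),(-.09,.135,.02)),(D,cd((350,140)),(-.09,-.17,.02)),(S,cs((168,137)),(0,-.09,.097)),(D,cd((236,107)),(0,-.09,.097))]
def W(v,m):
    c,s=np.cos(v[2]),np.sin(v[2]);return [v[0]+c*m[0]-s*m[1],v[1]+s*m[0]+c*m[1],m[2]]
f=lambda v:np.ravel([proj(W(v,m),c)[0]-p for c,p,m in L])
r=least_squares(f,[.5,0,0]);v=r.x;print(v.round(4),r.fun.round(1))
for m in((0,-.09,.095),(0,.0655,.02),(0,.1,.065)):print(np.round(W(v,m),4))
E
```

```text
plug 0.082 [[0.5113 0.3283 0.082 ]] [[0.5102 0.3211 0.082 ]]
plug 0 [[0.5132 0.3342 0.    ]] [[0.508  0.3333 0.    ]]
knobtop [[ 0.5411 -0.1102  0.144 ]] [[ 0.5456 -0.1139  0.144 ]]
hub [[ 0.5684 -0.0545  0.097 ]] [[ 0.566  -0.0605  0.097 ]]
[ 0.5774  0.0337 -0.1204] [-1.9  0.3  1.6 -0.8 -1.1 -0.9  0.3  0.4  1.   0.1  0.1 -0.5 -0.5  0.9]
[ 0.5666 -0.0556  0.095 ]
[0.5853 0.0988 0.02  ]
[0.5894 0.133  0.065 ]
```

```bash
R='0.6,-0.75,-0.25,0,85'
python3 -m jog '[0,0,-1,0,85, 0.6,-0.75,-0.25,0,85, 0.6,-0.75,-0.25,0,85, 0.6,-0.75,-0.25,0,85, 0.6,-0.75,-0.25,0,85, 0.6,-0.75,-0.25,0,85, 0.6,-0.75,-0.25,0,85, 0.6,-0.75,-0.25,0,85, 0.6,-0.75,-0.25,0,85, 0.6,-0.75,-0.25,0,85]'
python3 -m jog '[0.6,-0.75,-0.25,0,85, 0.6,-0.75,-0.25,0,85, 0.6,-0.75,-0.25,0,85, 0.6,-0.75,-0.25,0,85, 0.6,-0.75,-0.25,0,85, 0.6,-0.75,-0.25,0,85, 0.6,-0.75,-0.25,0,85, 0.6,-0.75,-0.25,0,85, 0.6,-0.75,0,0,85, 0.6,-0.75,0,0,85]'
python3 -m jog '[0.6,-0.75,0,0,85, 0.6,-0.75,0,0,85, 0,0,0,0,85, 0,0,0,0,85, 0,0,0,0,85]'
python3 - <<'E'
from h import *
s=read_state();c=camera_info("wrist");i=camera("wrist");cv2.imwrite("pics/w1.png",i[:,:,::-1])
print(s["tcp_pos"],s["tcp_rot"],np.round(s["qpos"],2)); np.save("c1.npy",c,allow_pickle=True)
R=np.array(c["R"]);print(-R.T@c["t"],R[2],c["mtx"])
E
```

```text
time_s: 0.93
tcp_pos: [0.3106, -0.274, 0.3346]
tcp_rot: [-0.0, 0.989, 0.148, -0.0]
ft_force: [0.9, -0.0, 0.2]
grip_width: 0.0854
gripper_force: 0.0
time_s: 1.77
tcp_pos: [0.4525, 0.0833, 0.4153]
tcp_rot: [0.0, 0.989, 0.149, 0.001]
ft_force: [0.6, -1.3, -0.1]
grip_width: 0.0853
gripper_force: 0.0
time_s: 2.18
tcp_pos: [0.4798, 0.1524, 0.4139]
tcp_rot: [0.0, 0.989, 0.149, -0.001]
ft_force: [-0.3, -0.4, -0.2]
grip_width: 0.0849
gripper_force: 0.0
[0.47984022 0.15240746 0.41386538] [ 4.19445039e-04  9.88878661e-01  1.48721127e-01 -9.19272369e-04] [ 0.22 -0.05  1.62 -0.    1.57  1.49]
[0.54263094 0.17175729 0.58281681] [-0.25008521 -0.07835849 -0.96504784] [[336.43134667   0.         319.6659771 ]
 [  0.         336.43134667 196.44989635]
 [  0.           0.           1.        ]]
```

View pics/w1.png

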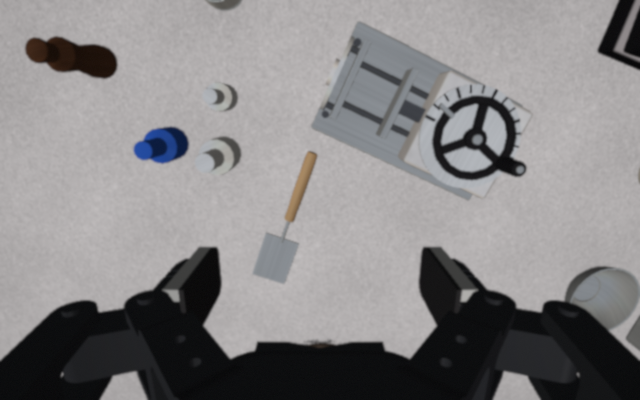

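The wrist view shows the small plug's stem top near (209,96), the large plug near (205,160), the blue one at (160,146), and the machine's corners at (358,22), (312,128) and (471,198). I'll zoom in.

```bash
python3 - <<'E'
import cv2
a=cv2.imread("pics/w1.png")[15:205,190:456];cv2.imwrite("pics/cw.png",cv2.resize(a,None,fx=3,fy=3,interpolation=2))
E
```

```text
(no output)
```

View pics/cw.png

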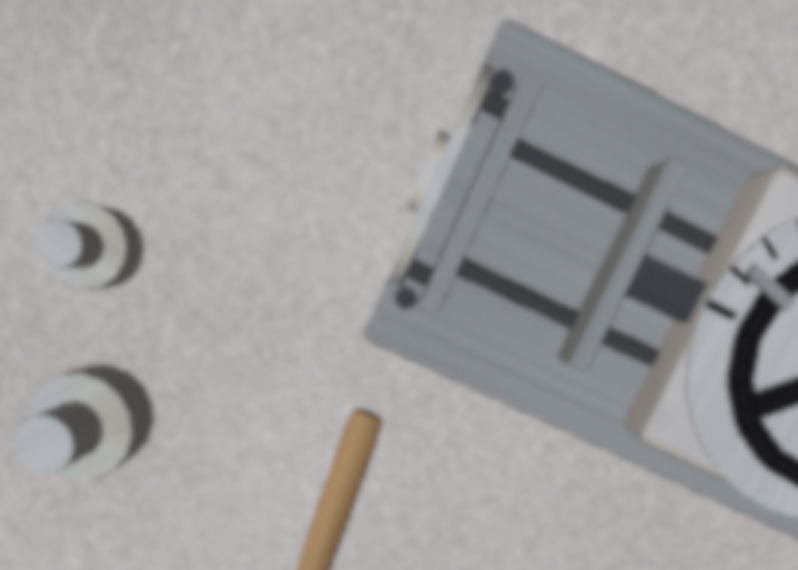

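Crop: small plug stem top (62,245) and foot top centre about (91,246); large plug stem top (45,443) and foot (83,425); base corners (507,20) and (367,338). The fence face's top edge runs about (543,88)–(441,308). The plate face's top edge runs about (667,163)–(574,360).

```bash
python3 - <<'E'
from h import *
S=camera_info("scene");D=camera_info("side");C=np.load("c1.npy",allow_pickle=True).item()
cs=lambda p:(np.array(p)+.5)/3.8-.5+[245,150]
cd=lambda p:(np.array(p)+.5)/3.8-.5+[270,155]
cw=lambda p:(np.array(p)+.5)/3-.5+[190,15]
w=np.array
for n,p,z in(("stem",(62,245),.082),("foot",(91,246),.04),("Lstem",(45,443),.11),("Lfoot",(83,425),.055)):print(n,onplane(cw(p),C,z).round(4))
L=[(S,cs((38,205)),(.09,-.17,.02)),(S,cs((434,278)),(-.09,.135,.02)),(D,cd((47,325)),(.09,.135,.02)),(D,cd((243,377)),(-.09,.135,.02)),(D,cd((350,140)),(-.09,-.17,.02)),(S,cs((168,137)),(0,-.09,.097)),(D,cd((236,107)),(0,-.09,.097))]
K=[(C,cw((507,20)),(.09,.135,.02)),(C,cw((367,338)),(-.09,.135,.02)),(C,w((471,198)),(-.09,-.17,.02)),(C,w((477,139)),(0,-.09,.097))]
def W(v,m):
    c,s=np.cos(v[2]),np.sin(v[2]);return [v[0]+c*m[0]-s*m[1],v[1]+s*m[0]+c*m[1],m[2]]
for Q in(K,K+K+K+L):
  f=lambda v:np.ravel([proj(W(v,m),c)[0]-p for c,p,m in Q])
  r=least_squares(f,[.5,0,0]);v=r.x;print(v.round(4),r.fun.round(1)[:8])
c,s=np.cos(v[2]),np.sin(v[2])
M=lambda X:(np.array(X)[:,:2]-v[:2])@np.array([[c,-s],[s,c]])
for n,a in(("fence",[(543,88),(441,308)]),("plate",[(667,163),(574,360)])):print(n,M(onplane([cw(p) for p in a],C,.065)).round(4))
k=M(onplane([w((519,170))],C,.144));print("knob",k,-np.arctan2(-(k[0,1]+.09)*-1,-k[0,0]) )
p=M(onplane([cw((752,270))],C,.097));print("pointer",p,np.arctan2(-(p[0,1]+.09),p[0,0]))
for m in((0,-.09,.095),(0,.068,.02)):print(np.round(W(v,m),4))
E
```

```text
stem [[0.5093 0.3254 0.082 ]]
foot [[0.5103 0.3236 0.04  ]]
Lstem [[0.4201 0.3048 0.11  ]]
Lfoot [[0.4211 0.303  0.055 ]]
[ 0.5778  0.0286 -0.1152] [-0.6 -1.5 -0.5  1.   0.   1.9  0.9 -0.8]
[ 0.5778  0.0291 -0.1158] [-0.8 -1.6 -0.7  0.9 -0.3  1.9  0.6 -0.8]
fence [[ 0.057   0.1047]
 [-0.0567  0.1067]]
plate [[ 0.051   0.0347]
 [-0.0529  0.0341]]
knob [[-0.0183849  -0.14176103]] 1.2295070456360242
pointer [[ 0.01883189 -0.01752109]] -1.3165914875742408
[ 0.5674 -0.0603  0.095 ]
[0.5856 0.0966 0.02  ]
```

```bash

python3 -m jog '[0.25,-0.49,0.7,0,60, 0.25,-0.49,0.7,0,60, 0.25,-0.49,0.7,0,60, 0.25,-0.49,0.7,0,60, 0.25,-0.49,0.7,0,60, 0.25,-0.49,0.7,0,60, 0.25,-0.49,0.7,0,60, 0.25,-0.49,0.7,0,60, 0,0,0,0,60, 0,0,0,0,60]'
python3 -m jog '[0,0,0,0,60, 0,0,0,0,60, 0,0,0,0,60]'
python3 - <<'E'
from h import *
s=read_state();c=camera_info("wrist");i=camera("wrist");cv2.imwrite("pics/w2.png",i[:,:,::-1])
print(s["tcp_pos"],toolmove(np.array([.5098,.3245,.047])-s["tcp_pos"],s["tcp_rot"]))
print(proj([[.5098,.3245,.082],[.5098,.3245,.04]],c))
E
```

```text
time_s: 3.07
tcp_pos: [0.5096, 0.3242, 0.1884]
tcp_rot: [0.001, 0.989, 0.148, -0.002]
ft_force: [-0.3, -0.4, 0.8]
grip_width: 0.0597
gripper_force: 0.0
time_s: 3.32
tcp_pos: [0.5123, 0.3254, 0.1932]
tcp_rot: [-0.001, 0.989, 0.148, 0.002]
ft_force: [0.5, 0.7, -0.2]
grip_width: 0.0599
gripper_force: 0.0
[0.51233431 0.3253991  0.19323273] [-0.08230377  0.00503869  3.65550631]
[[319.54133279 188.53254901]
 [319.54779464 178.51075603]]
```

View pics/w2.png

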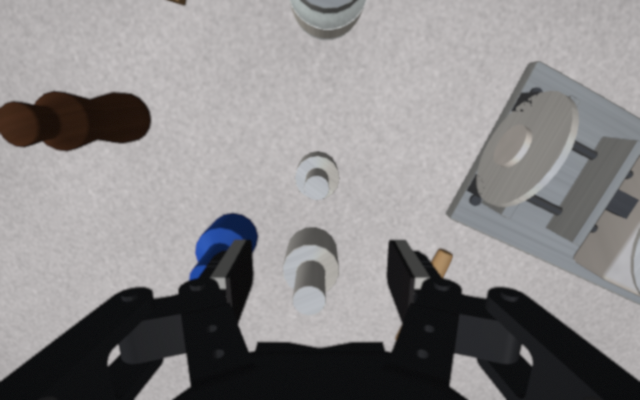

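The plug shows at (317,184), against a prediction of (319,188). The blue one is at (228,235), so I'll check its clearance.

```bash
python3 - <<'E'
from h import *
c=camera_info("wrist");s=read_state()
for n,p,z in(("blue foot",(231,232),.05),("stem",(317,184),.082),("foot",(318,175),.04),("Lfoot",(312,252),.05),("bluetop",(205,270),.1),("Ltop",(309,300),.11)):
    X=onplane([p],c,z)[0];print(n,X.round(4),(toolmove(X-s["tcp_pos"],s["tcp_rot"])*.04).round(4))
E
```

```text
blue foot [0.4342 0.3934 0.05  ] [-0.0552 -0.0876  0.1429]
stem [0.5128 0.3279 0.082 ] [ 0.0009 -0.002   0.111 ]
foot [0.5125 0.3271 0.04  ] [ 0.0002 -0.0013  0.153 ]
Lfoot [0.4373 0.3105 0.05  ] [-0.0765 -0.0074  0.1427]
bluetop [0.4157 0.3994 0.1   ] [-0.071  -0.0987  0.0928]
Ltop [0.4204 0.3067 0.11  ] [-0.0935 -0.0088  0.0827]
```

```bash

python3 -m jog '[0,-0.03,0.8,0,55, 0,0,0.8,0,55, 0,0,0.8,0,55, 0,0,0.6,0,55, 0,0,0.4,0,55, 0,0,0.25,0,55, 0,0,0,0,55, 0,0,0,0,15, 0,0,0,0,15, 0,0,0,0,15]'
python3 -m jog '[0,0,0,0,15, 0,0,0,0,15, 0,0,0,0,15, 0,0,0,0,15]'
python3 - <<'E'
from h import *
s=read_state();print(s["tcp_pos"],s["grip_width"],s["gripper_force"])
E
```

```text
time_s: 4.2
tcp_pos: [0.5121, 0.3281, 0.0468]
tcp_rot: [-0.001, 0.989, 0.148, 0.002]
ft_force: [-1.5, 2.3, 7.8]
grip_width: 0.0194
gripper_force: 31.8
time_s: 4.53
tcp_pos: [0.5122, 0.3283, 0.0469]
tcp_rot: [-0.001, 0.989, 0.148, 0.002]
ft_force: [-1.3, -0.0, 5.9]
grip_width: 0.0181
gripper_force: 58.8
[0.51215088 0.32828131 0.04694602] 0.0181096407940359 58.764089941978455
```

```bash

python3 -m jog '[0,0,-0.3,0,15, 0,0,-0.8,0,15, 0,0,-0.9,-0.9,15, 0,0,-0.9,-0.9,15, 0,0,-0.9,-0.9,15, 0,0,-0.9,-0.9,15, 0,0,0,-1,15, 0,0,0,-1,15, 0,0,0,-1,15, 0,0,0,-1,15]'
python3 -m jog '[0,0,0,-1,15, 0,0,0,-1,15, 0,0,0,-1,15, 0,0,0,-1,15, 0,0,0,-1,15, 0,0,0,-0.7,15, 0,0,0,0,15, 0,0,0,0,15, 0,0,0,0,15]'
python3 - <<'E'
from h import *
s=read_state();q=s["tcp_rot"];print(q, np.degrees(2*np.arctan2(q[2],q[1])),s["grip_width"],toolmove(np.array([.5865,.1036,.2])-s["tcp_pos"],q))
E
```

```text
time_s: 5.37
tcp_pos: [0.5097, 0.3267, 0.2329]
tcp_rot: [0.0, 0.886, 0.464, -0.0]
ft_force: [-1.2, 0.8, -2.4]
grip_width: 0.018
gripper_force: 59.1
time_s: 6.12
tcp_pos: [0.5101, 0.3269, 0.2325]
tcp_rot: [-0.0, 0.746, 0.666, -0.0]
ft_force: [-0.4, 0.9, -3.6]
grip_width: 0.018
gripper_force: 59.1
[-4.82670003e-05  7.46155647e-01  6.65771448e-01 -3.55815356e-04] 83.48307868160882 0.01796671537255022 [-5.32932452  2.53256663  0.81255583]
```

```bash

python3 -m jog '[-0.6,0.28,0,0,15, -0.6,0.28,0,0,15, -0.6,0.28,0,0,15, -0.6,0.28,0,0,15, -0.6,0.28,0,0,15, -0.6,0.28,0,0,15, -0.6,0.28,0,0,15, -0.6,0.28,0,0,15, -0.5,0.28,0,0,15, 0,0,0,0,15]'
python3 -m jog '[0,0,0,0,15, 0,0,0,0,15]'
python3 - <<'E'
from h import *
D=camera_info("side");S=camera_info("scene")
print("flask",onplane([(244,251)],D,0),onplane([(237,204)],D,.22),onplane([(320,298)],S,0))
s=read_state();q=s["tcp_rot"];print(s["tcp_pos"],toolmove(np.array([.5865,.1036,.068])-s["tcp_pos"],q))
i=camera("wrist");cv2.imwrite("pics/w3.png",i[:,:,::-1])
c=camera_info("wrist");np.save("c3.npy",c,allow_pickle=True)
E
```

```text
time_s: 6.95
tcp_pos: [0.5884, 0.1007, 0.2327]
tcp_rot: [0.002, 0.747, 0.665, -0.001]
ft_force: [0.4, -0.4, -2.7]
grip_width: 0.0177
gripper_force: 59.1
time_s: 7.12
tcp_pos: [0.5865, 0.1055, 0.2324]
tcp_rot: [-0.001, 0.746, 0.666, -0.0]
ft_force: [-0.1, 0.2, -2.3]
grip_width: 0.0176
gripper_force: 59.1
flask [[0.7894848  0.21556134 0.        ]] [[0.77945782 0.22444696 0.22      ]] [[0.79050818 0.2229407  0.        ]]
[0.58648415 0.10545697 0.23243431] [-0.04850409  0.00920005  4.11082351]
```

View pics/w3.png

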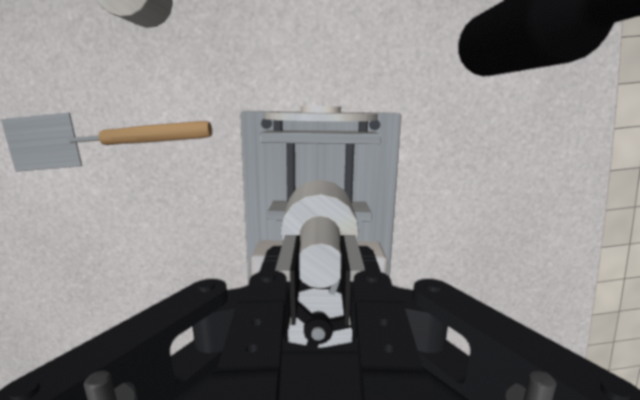

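The plug hangs upright at (320,250), centred on the base. The fence top is at rows 131–143 and the plate top around row 210. I'll check these against my model.

```bash
python3 - <<'E'
from h import *
c=np.load("c3.npy",allow_pickle=True).item();v=[.5778,.0291,-.1158]
co,si=np.cos(v[2]),np.sin(v[2]);W=lambda m:[v[0]+co*m[0]-si*m[1],v[1]+si*m[0]+co*m[1],m[2]]
for m in((.06,.1057,.065),(-.06,.1057,.065),(0,.1157,.065),(.055,.0347,.065),(-.055,.0347,.065),(.09,.135,.02),(-.09,.135,.02)):print(m,proj(W(m),c).round(1))
i=cv2.imread("pics/w3.png",0);print([(r,int(i[r,262:268].mean()),int(i[r,300:340].mean())) for r in range(108,160,1)])
s=read_state();tcp=s["tcp_pos"]
print("stem top",proj([tcp[0],tcp[1],tcp[2]+.035],c),"foot bot",proj([tcp[0],tcp[1],tcp[2]-.047],c))
E
```

```text
(0.06, 0.1057, 0.065) [[380.5 144.6]]
(-0.06, 0.1057, 0.065) [[260.2 144.1]]
(0, 0.1157, 0.065) [[320.4 134.1]]
(0.055, 0.0347, 0.065) [[372.4 212.4]]
(-0.055, 0.0347, 0.065) [[267.8 212.1]]
(0.09, 0.135, 0.02) [[401.7 113.7]]
(-0.09, 0.135, 0.02) [[239.1 113.1]]
[(108, 184, 178), (109, 181, 177), (110, 170, 177), (111, 153, 173), (112, 144, 168), (113, 145, 169), (114, 146, 178), (115, 146, 185), (116, 146, 187), (117, 142, 187), (118, 130, 187), (119, 105, 186), (120, 81, 177), (121, 71, 160), (122, 68, 146), (123, 68, 142), (124, 68, 142), (125, 69, 142), (126, 74, 142), (127, 86, 142), (128, 106, 141), (129, 123, 136), (130, 125, 123), (131, 118, 112), (132, 119, 115), (133, 132, 130), (134, 140, 141), (135, 142, 143), (136, 142, 142), (137, 143, 142), (138, 143, 142), (139, 142, 143), (140, 141, 143), (141, 135, 141), (142, 127, 135), (143, 132, 129), (144, 139, 135), (145, 141, 141), (146, 141, 142), (147, 141, 142), (148, 141, 142), (149, 141, 143), (150, 141, 142), (151, 141, 142), (152, 141, 142), (153, 141, 142), (154, 141, 142), (155, 141, 143), (156, 141, 143), (157, 142, 143), (158, 142, 143), (159, 142, 143)]
stem top [[320.31610959 261.33074644]] foot bot [[320.093876   206.78868801]]
```

```bash

python3 -m jog '[0,0,0.7,0,15, 0,0,0.7,0,15, 0,0,0.7,0,15, 0,0,0.7,0,15, 0,0,0.5,0,15, 0,0,0.4,0,15, 0,0,0.2,0,15, 0,0,0.1,0,15, 0,0,0.07,0,15, 0,0,0.05,0,15]'
python3 -m jog '[0,0,0,0,15, 0,0,0,0,15]'
python3 -c "
from h import *
s=read_state();print(s['tcp_pos'],s['ft_force'])"
```

```text
time_s: 8.0
tcp_pos: [0.5878, 0.1058, 0.0687]
tcp_rot: [0.001, 0.745, 0.667, 0.001]
ft_force: [0.6, -0.4, -2.2]
grip_width: 0.0177
gripper_force: 59.0
time_s: 8.17
tcp_pos: [0.5878, 0.1054, 0.0689]
tcp_rot: [0.001, 0.746, 0.666, 0.001]
ft_force: [0.7, 0.5, -1.3]
grip_width: 0.0177
gripper_force: 59.0
[0.5877802  0.10537116 0.06893427] [ 0.73627503  0.52785854 -1.25005354]
```

```bash

python3 -m jog '[0,0,0.03,0,15, 0,0,0.02,0,15, 0,0,0,0,15, 0,0,0,0,24, 0,0,0,0,28, 0,0,0,0,40, 0,0,0,0,46, 0,0,0,0,46, 0,0,0,0,46]'
python3 -m jog '[0,0,-0.3,0,46, 0,0,-0.8,0,46, 0,0,-0.9,0,46, 0,0,-0.9,0,46, 0,0,-0.9,0,46, 0,0,-0.9,0,46, 0,0,0,0,46, 0,0,0,0,46, 0,0,0,0,46]'
python3 - <<'E'
from h import *
c=camera_info("wrist");s=read_state();i=camera("wrist");cv2.imwrite("pics/w4.png",i[:,:,::-1]);print(s["tcp_pos"]);np.save("c4.npy",c,allow_pickle=True)
E
```

```text
time_s: 8.92
tcp_pos: [0.5868, 0.1052, 0.0657]
tcp_rot: [-0.0, 0.746, 0.666, -0.0]
ft_force: [-0.4, 0.1, 0.4]
grip_width: 0.0459
gripper_force: 0.0
time_s: 9.67
tcp_pos: [0.5866, 0.1052, 0.2542]
tcp_rot: [0.0, 0.746, 0.666, 0.0]
ft_force: [0.8, -0.7, -0.3]
grip_width: 0.0465
gripper_force: 0.0
[0.58655745 0.1051757  0.25423901]
```

View pics/w4.png

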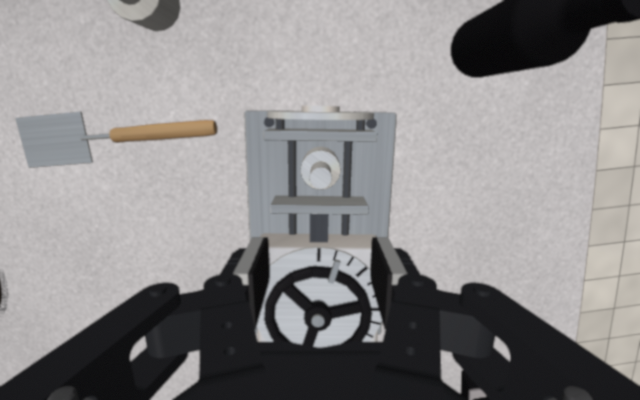

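The plug stands upright at about (320,172) between plate and fence. The hub is at (317,320) and the pointer tip near (338,262). Next: the way to the knob.

```bash
python3 - <<'E'
from h import *
c=np.load("c4.npy",allow_pickle=True).item();s=read_state()
hub=onplane([(317,320)],c,.1)[0];print("hub",hub)
C=np.load("c1.npy",allow_pickle=True).item();print("knob w1",onplane([(519,170)],C,.144), "hub w1",onplane([(477,139)],C,.1))
a=-.1158;co,si=np.cos(a),np.sin(a)
p=onplane([(338,262)],c,.097)[0];d=p-hub;m=np.array([co*d[0]+si*d[1],-si*d[0]+co*d[1]]);th=np.arctan2(-m[1],m[0]);print("wheel",th,np.hypot(*m))
print("plug foot", onplane([(320,170)],c,.06), "plate",onplane([(320,208)],c,.065))
k=.055*np.array([-np.cos(th),np.sin(th)]);K=np.array([hub[0]+co*k[0]-si*k[1],hub[1]+si*k[0]+co*k[1],.107]);print("knob",K,toolmove(K-s["tcp_pos"],s["tcp_rot"]))
E
```

```text
hub [ 0.56510413 -0.05774765  0.1       ]
knob w1 [[ 0.54312239 -0.10962647  0.144     ]] hub w1 [[ 0.56585399 -0.0585218   0.1       ]]
wheel -1.2618456993594187 0.07300974310404555
plug foot [[0.58654208 0.10252348 0.06      ]] plate [[0.58184512 0.06079165 0.065     ]]
knob [ 0.54243899 -0.10786043  0.107     ] [-5.40994076 -0.47087462  3.64740608]
```

```bash

python3 -m jog '[-0.9,-0.08,0,0,50, -0.9,-0.08,0,0,50, -0.9,-0.08,0,0,50, -0.9,-0.08,0,0,50, -0.9,-0.08,0,0,50, -0.9,-0.07,0,0,50, 0,0,0,0,50, 0,0,0,0,50, 0,0,0,0,50]'
python3 - <<'E'
from h import *
s=read_state();print(s["tcp_pos"],toolmove(np.array([.5428,-.109,.107])-s["tcp_pos"],s["tcp_rot"]))
E
```

```text
time_s: 10.47
tcp_pos: [0.5429, -0.1069, 0.252]
tcp_rot: [-0.002, 0.746, 0.666, -0.001]
ft_force: [0.4, -0.1, -0.1]
grip_width: 0.0501
gripper_force: 0.0
[ 0.54290169 -0.10692216  0.25199214] [-0.05662848  0.01550008  3.62470107]
```

```bash

python3 -m jog '[-0.03,0,0.8,0,50, 0,0,0.8,0,50, 0,0,0.8,0,50, 0,0,0.6,0,50, 0,0,0.4,0,50, 0,0,0.22,0,50, 0,0,0,0,50, 0,0,0,0,50]'
python3 -m jog '[0,0,0,0,35, 0,0,0,0,28, 0,0,0,0,20, 0,0,0,0,15, 0,0,0,0,15, 0,0,0,0,15, 0,0,0,0,15, 0,0,0,0,15]'
python3 - <<'E'
from h import *
s=read_state();print(s["tcp_pos"],s["ft_force"],s["grip_width"])
C=np.array([.5656,-.0585]);d=s["tcp_pos"][:2]-C;print("r",np.hypot(*d),"machine ang",-np.arctan2(0,1))
E
```

```text
time_s: 11.13
tcp_pos: [0.5439, -0.1075, 0.1088]
tcp_rot: [-0.0, 0.745, 0.667, -0.0]
ft_force: [0.3, 0.0, 0.8]
grip_width: 0.05
gripper_force: 0.0
time_s: 11.8
tcp_pos: [0.5452, -0.1088, 0.111]
tcp_rot: [0.001, 0.746, 0.666, 0.001]
ft_force: [-0.3, 0.3, 6.5]
grip_width: 0.0183
gripper_force: 58.5
[ 0.54518181 -0.10884704  0.11099468] [-0.2910351   0.26593359  6.53561563] 0.01830860294351544
r 0.05432979684141322 machine ang -0.0
```

```bash
cat > kn.py <<'E'
from h import *
a=-.1158;co,si=np.cos(a),np.sin(a)
def ang(s,C=(.5656,-.0585)):
    d=s["tcp_pos"][:2]-np.array(C);m=[co*d[0]+si*d[1],-si*d[0]+co*d[1]]
    th=np.arctan2(m[1],-m[0]);f=np.array(s["ft_force"]);fm=[co*f[0]+si*f[1],-si*f[0]+co*f[1]]
    # tangential (closing) / radial force
    return th,np.hypot(*m),fm[0]*np.sin(th)+fm[1]*np.cos(th),-fm[0]*np.cos(th)+fm[1]*np.sin(th)
E
python3 - <<'E'
from kn import *
print(np.round(ang(read_state()),3))
t=np.arange(-1.3,1.31,.1)
print([(round(x,1),p,q) for x,p,q in zip(t[1:],np.diff(1.375*np.sin(t)).round(3),np.diff(-1.375*np.cos(t)).round(3))])
E
```

```text
[-1.301  0.054  0.37  -0.137]
[(np.float64(-1.2), np.float64(0.043), np.float64(-0.13)), (np.float64(-1.1), np.float64(0.056), np.float64(-0.125)), (np.float64(-1.0), np.float64(0.068), np.float64(-0.119)), (np.float64(-0.9), np.float64(0.08), np.float64(-0.112)), (np.float64(-0.8), np.float64(0.091), np.float64(-0.103)), (np.float64(-0.7), np.float64(0.101), np.float64(-0.094)), (np.float64(-0.6), np.float64(0.109), np.float64(-0.083)), (np.float64(-0.5), np.float64(0.117), np.float64(-0.072)), (np.float64(-0.4), np.float64(0.124), np.float64(-0.06)), (np.float64(-0.3), np.float64(0.129), np.float64(-0.047)), (np.float64(-0.2), np.float64(0.133), np.float64(-0.034)), (np.float64(-0.1), np.float64(0.136), np.float64(-0.021)), (np.float64(0.0), np.float64(0.137), np.float64(-0.007)), (np.float64(0.1), np.float64(0.137), np.float64(0.007)), (np.float64(0.2), np.float64(0.136), np.float64(0.021)), (np.float64(0.3), np.float64(0.133), np.float64(0.034)), (np.float64(0.4), np.float64(0.129), np.float64(0.047)), (np.float64(0.5), np.float64(0.124), np.float64(0.06)), (np.float64(0.6), np.float64(0.117), np.float64(0.072)), (np.float64(0.7), np.float64(0.109), np.float64(0.083)), (np.float64(0.8), np.float64(0.101), np.float64(0.094)), (np.float64(0.9), np.float64(0.091), np.float64(0.103)), (np.float64(1.0), np.float64(0.08), np.float64(0.112)), (np.float64(1.1), np.float64(0.068), np.float64(0.119)), (np.float64(1.2), np.float64(0.056), np.float64(0.125)), (np.float64(1.3), np.float64(0.043), np.float64(0.13))]
```

```bash
P='from kn import *;s=read_state();print(np.round(ang(s),3),s["tcp_pos"].round(4))'
python3 -m jog '[0.043,-0.13,0,0,15, 0.056,-0.125,0,0,15, 0.068,-0.119,0,0,15, 0.08,-0.112,0,0,15]'; python3 -c "$P"
python3 -m jog '[0.091,-0.103,0,0,15, 0.101,-0.094,0,0,15, 0.109,-0.083,0,0,15, 0.117,-0.072,0,0,15, 0,0,0,0,15, 0,0,0,0,15]'; python3 -c "$P"
python3 -m jog '[0.124,-0.06,0,0,15, 0.129,-0.047,0,0,15, 0.133,-0.034,0,0,15, 0.136,-0.021,0,0,15, 0.137,-0.007,0,0,15,0,0,0,0,15, 0,0,0,0,15]'; python3 -c "$P"
```

```text
time_s: 12.13
tcp_pos: [0.5275, -0.0974, 0.111]
tcp_rot: [0.002, 0.746, 0.666, 0.001]
ft_force: [1.8, -1.2, 6.7]
grip_width: 0.0178
gripper_force: 59.3
[-0.911  0.054 -2.13  -0.435] [ 0.5275 -0.0974  0.111 ]
time_s: 12.63
tcp_pos: [0.5147, -0.0781, 0.1109]
tcp_rot: [0.001, 0.746, 0.666, 0.001]
ft_force: [0.1, 0.8, 8.4]
grip_width: 0.0183
gripper_force: 59.6
[-0.484  0.055  0.73  -0.411] [ 0.5147 -0.0781  0.1109]
time_s: 13.22
tcp_pos: [0.5112, -0.0511, 0.1109]
tcp_rot: [0.001, 0.746, 0.666, 0.001]
ft_force: [0.5, 0.2, 8.2]
grip_width: 0.0179
gripper_force: 59.5
[ 0.019  0.055  0.237 -0.438] [ 0.5112 -0.0511  0.1109]
```

```bash
P='from kn import *;s=read_state();print("##",np.round(ang(s),3),s["tcp_pos"].round(4))'
python3 -m jog '[0.137,0.007,0,0,15, 0.136,0.021,0,0,15, 0.066,0.017,0,0,15, 0.067,0.017,0,0,15, 0.065,0.023,0,0,15, 0.064,0.024,0,0,15]' >/dev/null; python3 -c "$P"
python3 -m jog '[0.062,0.03,0,0,15, 0.062,0.03,0,0,15, 0.058,0.036,0,0,15, 0.059,0.036,0,0,15]'>/dev/null; python3 -c "$P"
python3 -m jog '[0.055,0.041,0,0,15, 0.054,0.042,0,0,15]'>/dev/null; python3 -c "$P"
python3 -m jog '[0,0,0,0,15, 0,0,0,0,15]'>/dev/null; python3 -c "$P"
```

```text
## [ 0.399  0.055 -1.494  0.083] [ 0.5177 -0.0314  0.1109]
## [ 0.597  0.055 -1.33  -1.486] [ 0.5238 -0.0224  0.1109]
## [ 0.696  0.055 -2.181 -0.775] [ 0.5275 -0.0184  0.1109]
## [ 0.706  0.055 -0.77  -0.346] [ 0.528 -0.018  0.111]
```

```bash
cat >p.sh <<'E'
python3 -c 'from kn import *;s=read_state();print("##",s["time_s"],np.round(ang(s),3))'
E
chmod +x p.sh
python3 -m jog '[0.031,0.027,0,0,15, 0.03,0.028,0,0,15]' >/dev/null; ./p.sh
python3 -m jog '[0,0,0,0,15]' >/dev/null; ./p.sh
python3 -m jog '[0.028,0.03,0,0,15]' >/dev/null; ./p.sh
python3 -m jog '[0.028,0.03,0,0,15]' >/dev/null; ./p.sh
python3 -m jog '[0,0,0,0,15]' >/dev/null; ./p.sh
```

```text
## 14.55 [ 0.755  0.055 -1.751 -0.781]
## 14.6333 [ 0.76   0.055 -1.644 -0.837]
## 14.7167 [ 0.782  0.055 -2.164 -0.64 ]
## 14.8 [ 0.813  0.055 -1.642 -0.017]
## 14.8833 [ 0.819  0.055 -0.614 -0.113]
```

```bash

for i in 1; do
python3 -m jog '[0.027,0.031,0,0,15]' >/dev/null; ./p.sh
python3 -m jog '[0.027,0.031,0,0,15]' >/dev/null; ./p.sh
python3 -m jog '[0,0,0,0,15]' >/dev/null; ./p.sh
python3 -m jog '[0.025,0.032,0,0,15]' >/dev/null; ./p.sh
python3 -m jog '[0,0,0,0,15]' >/dev/null; ./p.sh
done
```

```text
## 14.9667 [ 0.841  0.055 -2.185  0.716]
## 15.05 [ 0.871  0.055 -1.921 -0.991]
## 15.1333 [ 0.878  0.055 -1.316  0.39 ]
## 15.2167 [ 0.9    0.055 -1.707 -0.145]
## 15.3 [ 0.906  0.055 -1.635  0.233]
```

```bash

python3 -m jog '[0.025,0.033,0,0,15]' >/dev/null; ./p.sh
python3 -m jog '[0,0,0,0,15]' >/dev/null; ./p.sh
python3 -m jog '[0.024,0.033,0,0,15]' >/dev/null; ./p.sh
python3 -m jog '[0,0,0,0,15]' >/dev/null; ./p.sh
python3 -m jog '[0,0,0,0,15]' >/dev/null; ./p.sh
```

```text
## 15.3833 [ 0.929  0.055 -2.062 -0.826]
## 15.4667 [ 0.936  0.055 -0.746 -0.491]
## 15.55 [ 0.958  0.055 -2.109 -0.047]
## 15.6333 [ 0.966  0.055 -1.493  0.053]
## 15.7167 [ 0.965  0.055 -1.334  0.254]
```

```bash

python3 -m jog '[0.023,0.034,0,0,15]' >/dev/null; ./p.sh
python3 -m jog '[0,0,0,0,15]' >/dev/null; ./p.sh
python3 -m jog '[0.023,0.034,0,0,15]' >/dev/null; ./p.sh
python3 -m jog '[0,0,0,0,15]' >/dev/null; ./p.sh
python3 -m jog '[0,0,0,0,15]' >/dev/null; ./p.sh
```

```text
## 15.8 [ 0.987  0.055 -2.188 -1.097]
## 15.8833 [ 0.992  0.055 -2.604 -1.263]
## 15.9667 [ 1.012  0.056 -2.784 -0.988]
## 16.05 [ 1.018  0.056 -2.521 -0.358]
## 16.1333 [ 1.018  0.055 -2.144 -0.858]
```

```bash

python3 -m jog '[0.015,0.023,0,0,15]' >/dev/null; ./p.sh
python3 -m jog '[0,0,0,0,15]' >/dev/null; ./p.sh
python3 -m jog '[0,0,0,0,15]' >/dev/null; ./p.sh
python3 -m jog '[0.014,0.024,0,0,15]' >/dev/null; ./p.sh
python3 -m jog '[0,0,0,0,15]' >/dev/null; ./p.sh
python3 -m jog '[0,0,0,0,15]' >/dev/null; ./p.sh
```

```text
## 16.2167 [ 1.029  0.056 -3.982 -0.59 ]
## 16.3 [ 1.032  0.056 -3.07  -0.808]
## 16.3833 [ 1.032  0.056 -2.631 -0.222]
## 16.4667 [ 1.044  0.056 -5.189  0.1  ]
## 16.55 [ 1.048  0.056 -3.388 -1.108]
## 16.6333 [ 1.048  0.056 -3.231 -0.474]
```

```bash

python3 -m jog '[0.012,0.02,0,0,15]' >/dev/null; ./p.sh
python3 -m jog '[0,0,0,0,15]' >/dev/null; ./p.sh
python3 -m jog '[0,0,0,0,15]' >/dev/null; ./p.sh
python3 -m jog '[0.008,0.014,0,0,15]' >/dev/null; ./p.sh
for i in 1 2 3 4; do python3 -m jog '[0,0,0,0,15]' >/dev/null; ./p.sh; done
```

```text
## 16.7167 [ 1.058  0.056 -3.874 -0.915]
## 16.8 [ 1.061  0.056 -3.418 -1.561]
## 16.8833 [ 1.061  0.056 -3.674 -0.703]
## 16.9667 [ 1.067  0.056 -5.003 -0.803]
## 17.05 [ 1.068  0.056 -3.914 -1.045]
## 17.1333 [ 1.068  0.056 -3.958 -0.202]
## 17.2167 [ 1.069  0.056 -3.82  -2.336]
## 17.3 [ 1.068  0.056 -3.769 -0.609]
```

```bash

python3 -m jog '[0.007,0.013,0,0,15, 0,0,0,0,15]' >/dev/null; ./p.sh
for i in 1 2 3; do python3 -m jog '[0,0,0,0,15]' >/dev/null; ./p.sh; done
python3 -m jog '[-0.071,-0.118,0,0,15, -0.082,-0.11,0,0,15, -0.093,-0.101,0,0,15, -0.102,-0.092,0,0,15, -0.111,-0.081,0,0,15, -0.119,-0.069,0,0,15, -0.125,-0.057,0,0,15, -0.09,-0.032,0,0,15, 0,0,0,0,15, 0,0,0,0,15]';./p.sh
```

```text
## 17.4667 [ 1.077  0.056 -4.499 -0.679]
## 17.55 [ 1.076  0.056 -3.969 -0.887]
## 17.6333 [ 1.076  0.056 -4.073 -2.108]
## 17.7167 [ 1.077  0.056 -4.205 -2.474]
time_s: 18.55
tcp_pos: [0.5161, -0.0345, 0.1109]
tcp_rot: [0.001, 0.746, 0.666, 0.001]
ft_force: [-2.0, 0.6, 10.1]
grip_width: 0.018
gripper_force: 59.7
## 18.55 [ 0.336  0.055 -0.349  2.029]
```

```bash

python3 -m jog '[-0.059,-0.019,0,0,15, 0,0,0,0,15, 0,0,0,0,15, 0,0,0,0,15]'>/dev/null;./p.sh
python3 -m jog '[0,0,0,0,15]'>/dev/null;./p.sh
```

```text
## 18.8833 [0.298 0.055 0.868 1.777]
## 18.9667 [0.298 0.055 0.466 2.177]
```

Wheel is at 0.298, target 0.29, which is well inside the tolerance. I'll let go, rise and look.

```bash

python3 -m jog '[0,0,0,0,20, 0,0,0,0,24, 0,0,0,0,28, 0,0,0,0,36, 0,0,0,0,46, 0,0,0,0,46, 0,0,0,0,46]';./p.sh
python3 -m jog '[0,0,-0.3,0,46, 0,0,-0.8,0,46, 0,0,-0.9,0,46, 0,0,-0.9,0,46, 0,0,-0.9,0,46, 0,0,-0.4,0,46, 0,0,0,0,46]' >/dev/null
python3 -m jog '[0.9,0.2,0,0,46, 0.9,0.2,0,0,46, 0.9,0.2,0,0,46, 0.7,0.2,0,0,46, 0,0,0,0,46, 0,0,0,0,46, 0,0,0,0,46]'
python3 - <<'E'
from h import *
c=camera_info("wrist");i=camera("wrist")[:,:,::-1];cv2.imwrite("pics/w5.png",cv2.resize(i[90:390,120:520],None,fx=2,fy=2,interpolation=2));np.save("c5.npy",c,allow_pickle=True)
E
```

```text
time_s: 19.55
tcp_pos: [0.5143, -0.0366, 0.1086]
tcp_rot: [-0.0, 0.746, 0.666, -0.0]
ft_force: [0.3, 0.7, -0.1]
grip_width: 0.0462
gripper_force: 0.0
## 19.55 [0.287 0.056 0.81  0.005]
time_s: 20.72
tcp_pos: [0.5608, 0.0946, 0.2759]
tcp_rot: [-0.0, 0.746, 0.667, -0.001]
ft_force: [0.6, -0.6, 0.7]
grip_width: 0.0463
gripper_force: 0.0
```

View pics/w5.png

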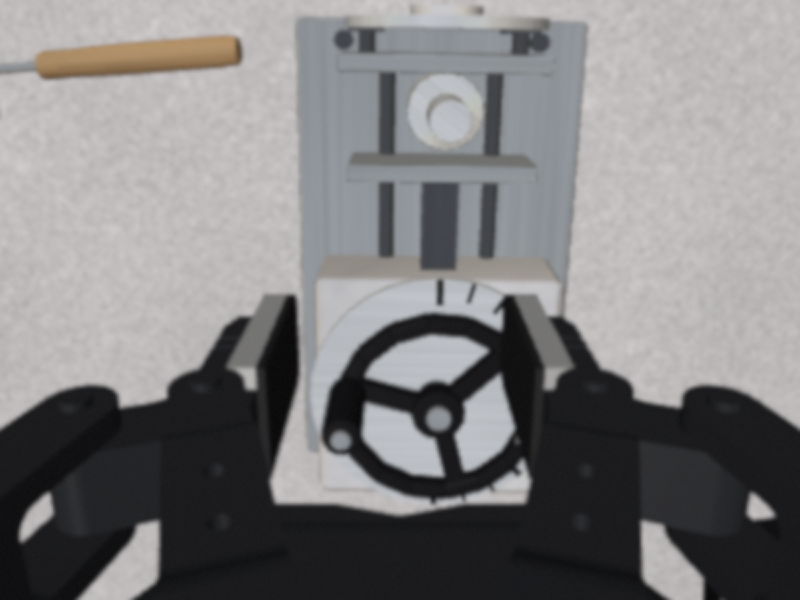

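The plug stands upright against the fence, with its foot at (445,111) in the crop. The plate face's top edge is at row 166 and the knob top at (341,439). I'll check the spacing.

```bash
python3 - <<'E'
from h import *
c=np.load("c5.npy",allow_pickle=True).item();a=-.1158;co,si=np.cos(a),np.sin(a)
f=lambda p,z:(lambda X:np.array([co*X[0]+si*X[1],-si*X[0]+co*X[1]]))(onplane([(np.array(p)+.5)/2-.5+[120,90]],c,z)[0])
g=f((445,111),.06);p=f((445,166),.065);h=f((437,418),.1);k=f((341,440),.144)
print("gap centre-plate",g[1]-p[1],"gauge-hub y",g[1]-h[1],"wheel",np.arctan2((k-h)[1],-(k-h)[0]),"plate-hub",p[1]-h[1], "fence-gauge",f((445,72),.065)[1]-g[1])
E
```

```text
gap centre-plate 0.03090057070302249 gauge-hub y 0.17295080609504881 wheel 0.2732002018561456 plate-hub 0.14205023539202632 fence-gauge 0.022145469238254195
```

```bash
python3 -c "
from workcell import *
print(hand_in())"
```

```text
the job is handed in; nothing more can be done
None
```

I've handed the job in; hand-in gave no verdict. The plug was nipped at about 14 N (estimated from knob force), the wheel backed off 45°, and the plug left upright against the fence with a gap of about 8.9 mm (8.5 asked).

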